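# Hang a parts tote from a keeper S-hook on the bench rail

### The job

Take the spare S-hook off the stand's stub arm, hook it over the rail from the front and slide it along under light pressure until it drops into the rail's one locating groove, then let go of it. Then hang the black parts tote lengthwise under it: press the tote's bail down past the hook's spring keeper until it lies in the bottom of the lower curl with the keeper snapped shut above it, and leave the tote hanging level and still. Push only lightly on the rail and hook, do not tip the tote so far that its parts spill, and leave the bottle, pot and spool alone.

Things in the scene. Friction and masses are not known exactly. Their poses are not given: they have to be found in the camera images.
- stand: Fixed hang bar: two square posts 230 mm apart on foot plates, black clamp blocks on top (up to 275 mm high). Origin: bench level, midway between the posts; y runs left along the rail, x away from the robot's side (front is -x), z up. Clamps and rail bear about 25 N. A round stub arm (12 mm, axis 195 mm up, in line below the rail) sticks out 223 mm beyond the right post (-y side).
- rail_mid (a point): Point on the axis of the rail midway between the posts, 255 mm above the bench; axes as the stand's. The rail is a plain 20 mm tube along y with ONE groove all round: 13 mm wide, 12 mm core, 2 mm chamfers. The tube is clamped anywhere endwise, so the groove lies somewhere from 35 mm right to 35 mm left of this point; its place is not measured and must be felt for.
- hook: Grey S-hook cut from 10 mm plate, 165 mm tall, 100 g, hanging on the stub. Origin: inner apex of its crown, an inverted 45 degree V with a mouth 30 mm wide whose rear tip ends 25 mm below the apex at x +23. z up, x away from the robot. Apex sits 14 mm above the tube's axis on the plain tube, 8.5 mm in the groove (and on the stub). Friction about 0.6.
- hook_tab (a point): Centre of the hook's grip tab, 26 mm above the crown's apex: a ribbed upright plate 26 mm wide (x), 30 mm tall, 10 mm thick (y), to be gripped from above across its thickness. Under the crown the front leg is at x -20 mm and the shank crosses back at 48 to 70 mm below the apex, so the hook goes on and off from the front with its apex about 38 mm above the tube's axis (30 for the stub), then down.
- hook_curl (a point): Where the centre of the bail's rod rests in the lower curl, 109 mm below the crown's apex. The curl is open at the top and front: inside 18 mm wide, its front tip reaches x -23 mm and ends 23 mm above this point. The shank passes 42 mm above. The bail goes in from the front some 34 mm above this point, then down at x about -5 mm.
- keeper (a joint): Sprung steel tongue 19 mm long that closes the mouth of the lower curl, hinged on the shank 26 mm above hook_curl. 0 rad = shut (it rests there), 1.25 rad = folded down into the curl. The bail meets it about 27 mm above hook_curl, needs some 3 to 7 N downward to get past it, and it snaps shut once the bail is within about 6 mm of hook_curl. The tote's weight alone does not open it.
- tote: Black open parts tray with three bays, 124 mm long (x), 54 mm wide (y), 40 mm high, 160 to 260 g, standing on the mat, small parts in it. Origin: centre of its underside; z up; x along its length, -x end nearest the robot. It hangs lengthwise under the rail between the posts, its length square to the rail.
- tote_bail (a point): Centre of the straight top rod of the tray's fixed steel bail: 8 mm rod along the tray's y, straight for 36 mm, its centre 100 mm above the tray's underside, midway along the tray. The bail's legs run down outside the long sides, at y +-30 mm.
- tote_grip (a point): Place to grip the tray: across its 54 mm width, 50 mm from its middle towards the -x end and 28 mm above its underside. The hand should lean back towards the robot by some 15 to 30 degrees (fingers pointing down and forward) so that it stays clear of the hook and the rail while the tray is being hung.
- flux_bottle: Amber dropper bottle, 34 mm across, 95 mm tall, standing on the mat; origin under its base. Leave it alone.
- parts_pot: White pot with a ribbed screw lid, 44 mm across, 32 mm tall, on the mat in front of the stand; origin under its base. Leave it alone.
- solder_spool: Spool of solder wire with blue flanges, 53 mm across, 35 mm tall, on the bench in front of the stand; origin under its base. Leave it alone.

How it is judged:
By the outcome, as a careful person would: the job done as asked, in the order asked, and still so for the second after the job is handed in, with the robot touching nothing.
It also fails if it takes over 72 s, if anything falls off the work surface, if the arm or the gripper's body presses on something with over 40 N, if the wrist force passes 120 N, or if a joint passes its speed limit or range.

### The arm

A 6-joint arm with a two-finger parallel gripper is mounted at the origin on a cart in front of the work surface, level with it; the furniture and walls round the work are solid. World frame = base frame: x ahead of the robot, y to its left, z up, the work surface at z = 0. Lengths are in m, angles in rad, forces in N, time in s.
With the tool pointing down it reaches from about 0.35 to 0.85 m from the base axis. Payload 8.1 kg.
Tool frame: the origin (TCP) lies midway between the tips of the shut fingers; the grasp point (between the pads) lies robot.grip_depth behind it (robot.grip_depth is the distance from the TCP to the grasp point, in m); z points along the fingers, y is the line along which they close (so a half turn about z gives the same grasp; the last joint's range is limited). The gripper opens to 93 mm and grips with 3 to 60 N. Pads are 15 mm wide; open, the fingers measure 128 mm over their backs; the gripper's body (75 mm by 188 mm) begins 65 mm behind the grasp point.
Start: joints at [-1.38, 0.13, 1.488, -0, 1.523, -0.085], TCP at [0.163, -0.577, 0.219] pointing down, gripper open.
Joint ranges: [-2.96, 2.96], [-0.89, 2.26], [0.02, 2.5], [-1.34, 4.48], [0, 2.73], [-2.66, 2.66]. Speed limits (rad/s): [2.39, 2.39, 2.79, 3.14, 3.14, 3.14].

### API

Orientations are given as a rotation vector (axis times angle).
In Python, from plant import robot gives the robot as it stands.
- The arm moves only by the tool carry_out, never from a script. Its argument "rows" is a list of rows, each a list of 6 numbers: the shift along the tool's x, y, z in m, then the turn, a rotation vector about the tool's x, y, z in degrees. A call has 1 to 12 rows; each row is the pose to reach, as a shift and turn from the pose commanded when the call began, along the tool's axes at that moment; what a row does not reach only later rows make up. A row lasts 1/8 s, in which the tool goes at most 62.5 mm and 10.7 degrees, less where a joint would pass 70% of its speed; a pose out of reach is approached as far as the arm can. A call with a gripper value outside its range is refused whole. "jaw" is the closure in counts, from 0 (fully open) to 255 (shut), set as the call begins (left out, the last holds). The fingers move at their own pace and stop on an object; "force" is the grip in N (left out, the last holds). Time passes only in rows, so rows that repeat a pose let the fingers close. It gives the time, the measured TCP pose, the force, the opening and the grip force at its end, in the units of the state.
- robot.read_state(): the state, without advancing time (a new reading comes with each control period).
- robot.read_camera(name): name is "scene" or "side" or "wrist"; returns the picture (480x640x3 uint8, red, green, blue); there is no depth.
- robot.camera_model(name): a dict with "fx", "fy", "cx", "cy" (pixels), "dist" ([k1, k2, p1, p2, k3] as OpenCV has them; the pictures are not rectified), "R" (3x3) and "t" (3): a world point X has camera coordinates R X + t; the wrist camera has in their place "mount" (4x4, takes a point from camera to tool coordinates, whose origin is the TCP and whose axes are the flange's). Camera axes: x right, y down, z forward; pixel columns grow to the right and rows downward; lengths in m; the calibration is good to about 2 mm. A picture is of the moment at which its call begins: read the wrist's pose just before it. camera_model takes no time and is no camera call.
- robot.close_job(): hands the job in; it is judged then, once.
Trained networks look in the newest picture that a camera, given by its name, has taken for a name from the list of things; names that differ only in an ending like _2 or _b are one class to them, and where a whole thing is asked for, a point or a joint stands for the part that bears it (a point fixed in the world has none). Each returns a list of dicts, best first, with "conf" (0 to 1); they miss things now and then, are a little off and sometimes report something else, mostly with a low value. They report only what shows in the picture. A call takes as long as a camera call.
- robot.outline_of(camera, target): "pixels" (480x640 bool, what is visible of it) and "pixel" ([column, row] in pixels, amid what is visible of it).
The state is a dict: "t": time; "q": joint angles; "dq": joint speeds; "joint_torque": joint torques, N m; "tool_pos": TCP position; "orientation": TCP orientation; "force": force on the tool from outside, world axes, zero at the start; "wrist_torque": the same for the moment, N m; "opening": finger opening in m; "gripper_force": force on a finger pad.
Only numpy, scipy, OpenCV 4.12 (cv2) and the standard library are available. Lean on these libraries where they do the work, as an engineer would, in place of code of your own. Each camera call takes 0.05 s, during which the arm holds its last target. There are 200 camera calls.

## Working session

There is one attempt and no reset: what is moved stays moved. The work goes in short steps, Python scripts to look and compute and a tool call to move; the robot and the scene stay as the last step left them, time stands still between calls to the robot, and variables do not carry over. Pictures are saved under pics/ and viewed, at most 10 in all, crops included, and the job is handed in when it is done.

Besides the shell and the picture viewer there is one more tool, called after "Call:" as name(argument=value, ...), one argument or row to a line, values as JSON. carry_out: Moves the arm, as the interface text tells. Its arguments: {"type":"object","properties":{"rows":{"type":"array"},"jaw":{"type":"number"},"force":{"type":"number"}},"required":["rows"]}

```bash
ls; mkdir -p pics; cat > h.py <<'E'
import numpy as np,cv2
from plant import robot
from scipy.spatial.transform import Rotation as R
def cam(n):
    m=robot.camera_model(n)
    K=np.array([[m['fx'],0,m['cx']],[0,m['fy'],m['cy']],[0,0,1]])
    if 'mount' in m:
        s=robot.read_state();T=np.eye(4);T[:3,:3]=R.from_rotvec(s['orientation']).as_matrix();T[:3,3]=s['tool_pos']
        W=np.linalg.inv(T@np.array(m['mount']));return K,np.array(m['dist']),W[:3,:3],W[:3,3]
    return K,np.array(m['dist']),np.array(m['R']),np.array(m['t'])
def ray(c,px):
    K,d,Rm,t=c
    u=cv2.undistortPoints(np.array([[px]],float),K,d)[0,0]
    v=Rm.T@np.array([u[0],u[1],1]);return -Rm.T@t,v/np.linalg.norm(v)
def proj(c,X):
    K,d,Rm,t=c
    return cv2.projectPoints(np.atleast_2d(np.array(X,float)),cv2.Rodrigues(Rm)[0],t,K,d)[0][:,0]
def tri(rays):
    A=0;b=0
    for o,v in rays:
        P=np.eye(3)-np.outer(v,v);A=A+P;b=b+P@o
    X=np.linalg.solve(A,b);return X,[np.linalg.norm((np.eye(3)-np.outer(v,v))@(X-o)) for o,v in rays]
def onz(c,px,z):
    o,v=ray(c,px);return o+v*(z-o[2])/v[2]
def save(n,f):
    im=robot.read_camera(n);cv2.imwrite(f,im[:,:,::-1]);return im
E
python3 - <<'E'
from h import *
np.set_printoptions(precision=4,suppress=True)
s=robot.read_state();print(s,robot.grip_depth)
for n in ['scene','side','wrist']:
    save(n,f'pics/{n}0.png');c=cam(n);print(n,-c[2].T@c[3],c[2][2],c[0][0,0])
    for t in ['stand','hook','hook_tab','tote','tote_bail','flux_bottle','parts_pot','solder_spool']:
        r=robot.outline_of(n,t)
        for q in r[:2]:
            ys,xs=np.nonzero(q['pixels']);print(n,t,round(q['conf'],2),np.round(q['pixel'],1),xs.min(),xs.max(),ys.min(),ys.max())
print(robot.read_state()['t'])
E
```

```text
pics
{'t': 0.0, 'q': array([-1.3804,  0.1312,  1.4893, -0.    ,  1.523 , -0.0854]), 'dq': array([-0.0003,  0.0011, -0.0002, -0.0011,  0.0009,  0.0036]), 'joint_torque': array([  0.0002, -55.9839, -49.1763,   0.0769,   0.0349,  -0.0001]), 'tool_pos': array([ 0.1633, -0.5767,  0.2176]), 'orientation': array([-3.1099, -0.4316,  0.0002]), 'force': array([-0.1268,  0.2136,  0.0666]), 'wrist_torque': array([ 0.0279,  0.0903, -0.0279]), 'gripper_force': 0.0, 'opening': 0.09312126106617763} 0.0188
scene [-0.063   0.774   0.6003] [ 0.6339 -0.6028 -0.4845] 440.278584912638
scene stand 0.83 [272.9 222.2] 229 398 158 316
scene hook 0.68 [387.7 182.7] 378 394 153 211
scene hook_tab 0.87 [387.4 184.9] 376 394 154 211
scene hook_tab 0.24 [238.8 324.8] 206 271 286 350
scene tote 0.86 [238.2 319. ] 205 272 285 351
scene tote_bail 0.68 [243.4 322.9] 206 271 286 352
scene flux_bottle 0.91 [212.5 370.6] 203 224 346 391
scene parts_pot 0.87 [323.8 319.8] 312 333 305 330
scene solder_spool 0.85 [391.5 293.3] 382 405 282 309
side [ 0.4055 -0.5937  0.6405] [ 0.1027  0.8716 -0.4793] 467.0503947087815
side stand 0.61 [366.4 285.5] 320 427 171 367
side hook 0.94 [406.7 335.7] 389 427 310 366
side hook_tab 0.91 [409.5 335.1] 389 426 309 365
side hook_tab 0.41 [270.5 341.1] 253 280 328 358
side tote 0.77 [318.4 257.1] 296 339 226 272
side tote_bail 0.73 [318.3 257.3] 295 339 226 273
side parts_pot 0.79 [286.1 290.7] 277 296 281 302
side parts_pot 0.15 [404.7 333.1] 390 426 309 365
side solder_spool 0.68 [270.3 340.3] 253 280 328 359
wrist [ 0.2404 -0.555   0.385 ] [-0.2756 -0.0784 -0.9581] 339.1840327506243
1.35
```

View images.

```bash
python3 - <<'E'
import cv2
a=cv2.imread('pics/scene0.png')[140:410,180:420];b=cv2.imread('pics/side0.png')[150:390,230:450]
cv2.imwrite('pics/a.png',cv2.resize(a,None,fx=2.2,fy=2.2,interpolation=2));cv2.imwrite('pics/b.png',cv2.resize(b,None,fx=2.5,fy=2.5,interpolation=2))
E
```

```text
(no output)
```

View pics/a.png

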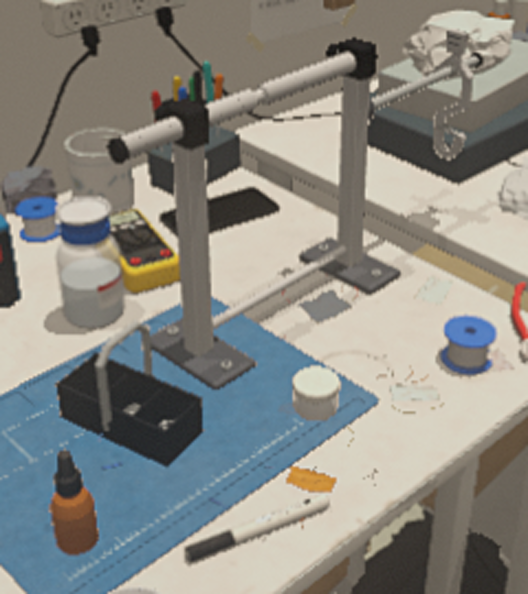

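View pics/b.png

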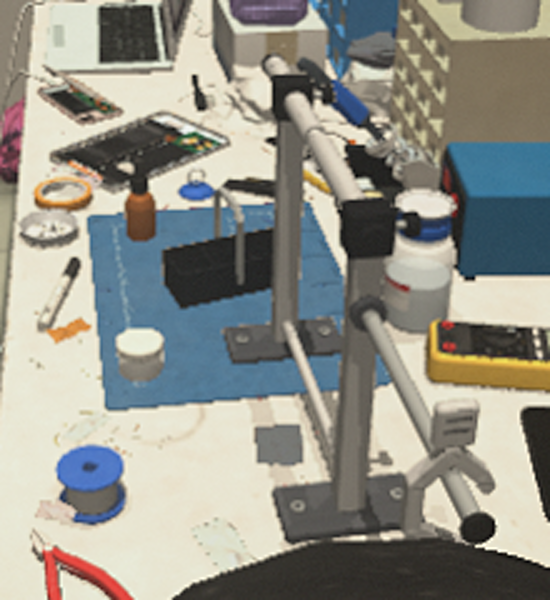

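```bash
python3 - <<'E'
from h import *
from scipy.optimize import least_squares
np.set_printoptions(precision=4,suppress=True)
S,D=cam('scene'),cam('side')
A=lambda x,y:(180+x/2.2,140+y/2.2); B=lambda x,y:(230+x/2.5,150+y/2.5)
P={'Lclamp':(A(183,122),B(293,97)),'Rclamp':(A(352,60),B(367,228)),'tab':(A(456,38),B(456,422)),'Lfoot':(A(200,352),B(283,342)),'Rfoot':(A(350,264),B(340,507)),'pot':(A(316,378),B(140,338)),'spool':(A(470,328),B(91,467)),'bailtop':(A(127,338),B(228,190))}
for k,(a,b) in P.items(): print(k,*tri([ray(S,a),ray(D,b)]))
# model fit
M={'Lclamp':(0,.115,.255),'Rclamp':(0,-.115,.255),'Lfoot':(0,.115,.008),'Rfoot':(0,-.115,.008)}
def w(p,X): return np.array([p[0]+np.cos(p[2])*X[0]-np.sin(p[2])*X[1],p[1]+np.sin(p[2])*X[0]+np.cos(p[2])*X[1],X[2]])
def f(p):
    r=[]
    for k,X in M.items():
        r+=list(proj(S,w(p,X))[0]-P[k][0])+list(proj(D,w(p,X))[0]-P[k][1])
    return np.array(r)
s=least_squares(f,[.65,0,0]);print('stand',s.x,s.fun)
for y in np.arange(-.035,.04,.01): print(y,(proj(S,w(s.x,(0,y,.265)))[0]-(180,140))*2.2)
# tote: points scene: bail ends; corners
q=proj(D,w(s.x,(0,-.338,.195)))[0];print('stub end b',(q-(230,150))*2.5)
T={'ba':(A(103,352),B(218,188)),'bb':(A(150,325),B(240,196))}
for k,(a,b) in T.items(): print(k,onz(S,a,.1),onz(D,b,.1))
for a in [(60,375),(165,440),(200,395),(100,358)]: print('rim S',onz(S,A(*a),.04))
for a in [(163,250),(180,280),(275,228)]: print('rim D',onz(D,B(*a),.04))
E
```

```text
Lclamp [0.5721 0.3104 0.2545] [np.float64(0.00042274091018895264), np.float64(0.000422740910189049)]
Rclamp [0.5846 0.0836 0.2526] [np.float64(0.0003752264271480813), np.float64(0.00037522642714830993)]
tab [ 0.594  -0.1016  0.232 ] [np.float64(0.0001642481977423111), np.float64(0.00016424819774253028)]
Lfoot [0.5694 0.3076 0.0039] [np.float64(0.000679945637797734), np.float64(0.0006799456377979857)]
Rfoot [0.5787 0.0799 0.0057] [np.float64(0.0009085195920004747), np.float64(0.000908519592000365)]
pot [0.4326 0.2799 0.0374] [np.float64(0.001514510488610929), np.float64(0.0015145104886108637)]
spool [0.3857 0.1122 0.0355] [np.float64(0.0011313685596135944), np.float64(0.0011313685596135107)]
bailtop [0.5261 0.4202 0.1063] [np.float64(0.0060702576023465475), np.float64(0.0060702576023467045)]
stand [0.5758 0.1948 0.0495] [ 1.0596  0.133  -0.7505 -0.2169  2.2326 -0.8774 -1.1031 -0.2726 -1.2334
 -1.4667 -0.0119 -1.7524 -0.5066 -0.9501  1.8125 -1.3238]
-0.035 [303.3716  68.4189]
-0.025 [296.2171  71.0261]
-0.015 [288.9639  73.6704]
-0.0049999999999999975 [281.6104  76.3525]
0.0050000000000000044 [274.1544  79.0732]
0.015000000000000006 [266.5942  81.8333]
0.02500000000000001 [258.9277  84.6336]
0.035 [251.1528  87.4748]
stub end b [468.5818 524.4422]
ba [0.5218 0.4433 0.1   ] [0.5234 0.4468 0.1   ]
bb [0.5267 0.3912 0.1   ] [0.5432 0.4271 0.1   ]
rim S [0.5894 0.4519 0.04  ]
rim S [0.4552 0.4324 0.04  ]
rim S [0.4811 0.3748 0.04  ]
rim S [0.5861 0.4108 0.04  ]
rim D [0.4654 0.4318 0.04  ]
rim D [0.4778 0.3722 0.04  ]
rim D [0.5858 0.4646 0.04  ]
```

Call:
carry_out(
  rows=[
    [0.025, -0.017, -0.03, 0, 0, 1],
    [0.07, -0.047, -0.06, 0, 0, 2],
    [0.12, -0.08, -0.08, 0, 0, 4],
    [0.17, -0.114, -0.082, 0, 0, 6],
    [0.22, -0.148, -0.082, 0, 0, 8],
    [0.27, -0.181, -0.082, 0, 0, 9],
    [0.32, -0.215, -0.082, 0, 0, 10],
    [0.37, -0.248, -0.082, 0, 0, 11],
    [0.42, -0.282, -0.082, 0, 0, 12],
    [0.465, -0.312, -0.082, 0, 0, 12.9],
    [0.495, -0.332, -0.082, 0, 0, 12.9],
    [0.509, -0.341, -0.082, 0, 0, 12.9],
  ],
)

```text
t: 2.85
tool_pos: [0.5611, -0.109, 0.3004]
orientation: [-3.14, -0.083, 0.0]
force: [-0.4, -0.9, -0.1]
opening: 0.0935
gripper_force: 0.0
```

```bash
cat >> h.py <<'E'
np.set_printoptions(precision=4,suppress=True)
ST=np.array([.5758,.1948,.0495])
def w(X,p=ST): return np.array([p[0]+np.cos(p[2])*X[0]-np.sin(p[2])*X[1],p[1]+np.sin(p[2])*X[0]+np.cos(p[2])*X[1],X[2]])
def Rt(yaw,lean=0):  # tool z down, tool x at yaw; lean: hand leans back to robot, fingers forward
    return R.from_euler('z',yaw)*R.from_euler('y',-lean)*R.from_euler('x',np.pi)
def delta(pos,rot,p0=None,r0=None):
    s=robot.read_state();p0=s['tool_pos'] if p0 is None else p0
    r=R.from_rotvec(s['orientation'] if r0 is None else r0)
    return np.round(r.inv().apply(np.array(pos)-p0),4),np.round((r.inv()*rot).as_rotvec(degrees=True),2)
E
python3 - <<'E'
from h import *
s=robot.read_state();print(s['t'],s['tool_pos'],s['orientation'],s['dq'],s['force'])
im=save('wrist','pics/w1.png');c=cam('wrist')
for t in ['hook_tab','hook','stand']:
    for q in robot.outline_of('wrist',t)[:2]:
        ys,xs=np.nonzero(q['pixels']);print(t,q['conf'],q['pixel'],xs.min(),xs.max(),ys.min(),ys.max(), onz(c,q['pixel'],.2445))
print(proj(c,[0.594,-.1016,.2445]))
print(Rt(0.0495).as_rotvec())
E
```

```text
2.85 [ 0.5611 -0.109   0.3004] [-3.1403 -0.0831  0.0005] [ 0.1804  0.169  -0.1719 -0.0121  0.0084  0.1958] [-0.4053 -0.9454 -0.1214]
hook_tab 0.82 [312.0, 194.2] 304 320 162 228 [ 0.6042 -0.0988  0.2445]
hook 0.78 [311.2, 195.2] 303 320 162 229 [ 0.6035 -0.0983  0.2445]
stand 0.87 [109.3, 194.0] 0 374 133 248 [0.5978 0.038  0.2445]
[[315.5251 209.5672]]
[3.1406 0.0777 0.    ]
```

View pics/w1.png

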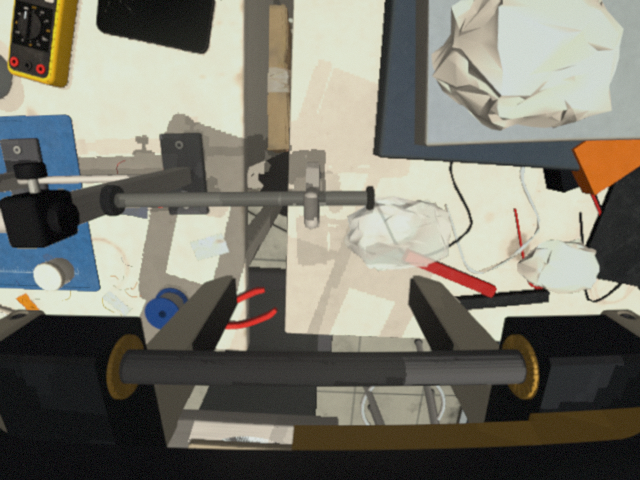

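Call:
carry_out(
  rows=[
    [0.016, -0.005, 0, 0, 0, 0],
    [0.032, -0.0094, 0.01, 0, 0, 0],
    [0.032, -0.0094, 0.03, 0, 0, 0],
    [0.032, -0.0094, 0.05, 0, 0, 0],
    [0.032, -0.0094, 0.068, 0, 0, 0],
    [0.032, -0.0094, 0.08, 0, 0, 0],
    [0.032, -0.0094, 0.0855, 0, 0, 0],
    [0.032, -0.0094, 0.0855, 0, 0, 0],
  ],
  jaw=140,
  force=20,
)

```text
t: 4.05
tool_pos: [0.5918, -0.0996, 0.2151]
orientation: [-3.141, -0.08, 0.0]
force: [0.4, 0.2, -0.5]
opening: 0.0419
gripper_force: 0.0
```

```bash
python3 - <<'E'
from h import *
s=robot.read_state();print(s['t'],s['tool_pos'],s['orientation'],s['opening'],s['force'])
im=save('side','pics/s1.png');cv2.imwrite('pics/s1c.png',cv2.resize(im[230:400,330:480,::-1],None,fx=3.5,fy=3.5,interpolation=2))
E
```

```text
4.05 [ 0.5918 -0.0996  0.2151] [-3.1406 -0.0796  0.0002] 0.041932902093856535 [ 0.4096  0.1674 -0.5218]
```

View pics/s1c.png

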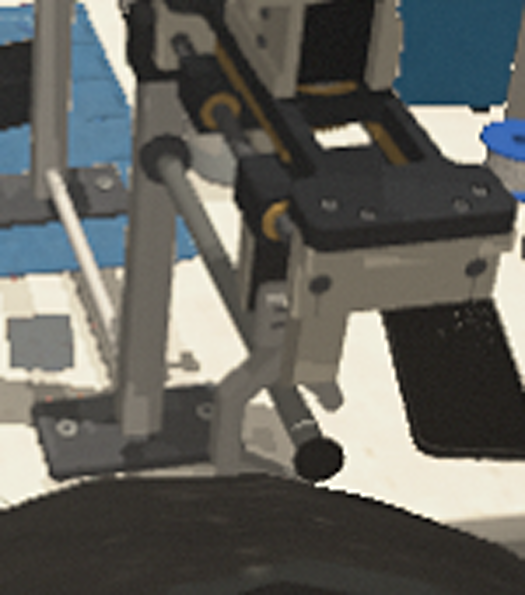

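Call:
carry_out(
  rows=[
    [0, 0, 0, 0, 0, 0],
    [0, 0, 0, 0, 0, 0],
    [0, 0, 0, 0, 0, 0],
    [0, 0, 0, 0, 0, 0],
  ],
  jaw=255,
  force=25,
)

```text
t: 4.6
tool_pos: [0.5919, -0.0996, 0.2153]
orientation: [3.14, 0.08, 0.0]
force: [0.2, 0.2, 0.2]
opening: 0.0097
gripper_force: 25.0
```

Call:
carry_out(
  rows=[
    [0, 0, -0.006, 0, 0, 0],
    [0, 0, -0.014, 0, 0, 0],
    [0, 0, -0.0215, 0, 0, 0],
    [0, 0, -0.022, 0, 0, 0],
    [-0.01, 0, -0.022, 0, 0, 0],
    [-0.03, 0, -0.022, 0, 0, 0],
    [-0.06, 0, -0.022, 0, 0, 0],
    [-0.09, 0, -0.025, 0, 0, 0],
    [-0.11, -0.01, -0.04, 0, 0, 0],
    [-0.115, -0.04, -0.065, 0, 0, 0],
    [-0.115, -0.08, -0.085, 0, 0, 0],
    [-0.115, -0.12, -0.09, 0, 0, 0],
  ],
)

```text
t: 6.1
tool_pos: [0.4706, 0.0152, 0.3066]
orientation: [3.14, 0.078, 0.004]
force: [0.3, 0.4, -0.9]
opening: 0.0095
gripper_force: 25.0
```

Call:
carry_out(
  rows=[
    [0, -0.04, 0, 0, 0, 0],
    [0, -0.08, 0, 0, 0, 0],
    [0, -0.115, 0, 0, 0, 0],
    [0, -0.14, 0, 0, 0, 0],
    [0, -0.155, 0, 0, 0, 0],
    [0, -0.164, 0, 0, 0, 0],
    [0, -0.164, 0, 0, 0, 0],
  ],
)

```text
t: 6.98
tool_pos: [0.4625, 0.1781, 0.305]
orientation: [3.14, 0.08, -0.0]
force: [-0.5, -1.3, -0.5]
opening: 0.0098
gripper_force: 25.0
```

```bash
python3 - <<'E'
from h import *
s=robot.read_state();print(s['t'],s['tool_pos'],s['orientation'],s['opening'],s['force'])
im=save('wrist','pics/w2.png');c=cam('wrist')
for y in (-.115,-.035,0,.035,.115): print(y,proj(c,w((0,y,.265))))
D=save('side','pics/s2.png')
cv2.imwrite('pics/w2c.png',np.hstack([im[100:400,130:630,::-1],cv2.resize(D[150:300,300:450,::-1],(300,300))]))
for n in ['wrist','side','scene']:
  if n=='scene': save('scene','pics/c2.png')
  c=cam(n)
  for q in robot.outline_of(n,'hook_tab')[:1]: print(n,q['conf'],q['pixel'],proj(c,s['tool_pos']+[0,0,.0148]))
E
```

```text
6.975 [0.4625 0.1781 0.305 ] [ 3.1403  0.0799 -0.0003] 0.009806741673750981 [-0.5343 -1.3182 -0.4889]
-0.115 [[504.345   76.9689]]
-0.035 [[365.2529  74.1847]]
0 [[303.0165  74.0227]]
0.035 [[240.9912  74.5052]]
0.115 [[103.9807  78.0339]]
wrist 0.89 [326.1, 283.8] [[322.4397 304.1304]]
side 0.94 [303.4, 229.0] [[300.2979 186.059 ]]
scene 0.56 [354.6, 199.2] [[353.2383 162.1887]]
```

View pics/w2c.png

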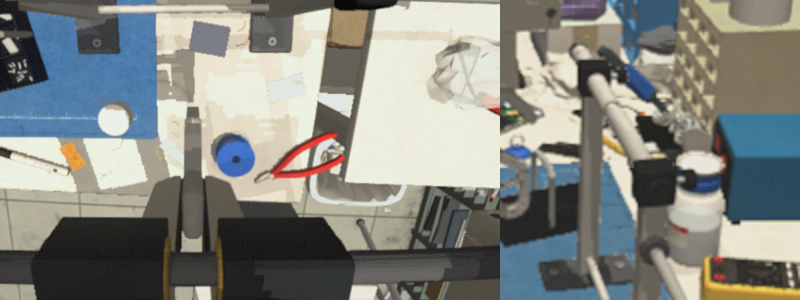

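```bash
python3 - <<'E'
from h import *
c=cam('side')
for y in (0,.01,.02,.03,.04,.06): print(y,proj(c,w((0,y,.265))))
im=cv2.imread('pics/w2.png');cv2.imwrite('pics/w2d.png',cv2.resize(im[30:115,80:480],None,fx=2,fy=3,interpolation=2))
E
```

```text
0 [[359.6916 207.0652]]
0.01 [[358.4386 204.8736]]
0.02 [[357.2095 202.7242]]
0.03 [[356.0038 200.6157]]
0.04 [[354.8207 198.547 ]]
0.06 [[352.52   194.5246]]
```

View pics/w2d.png

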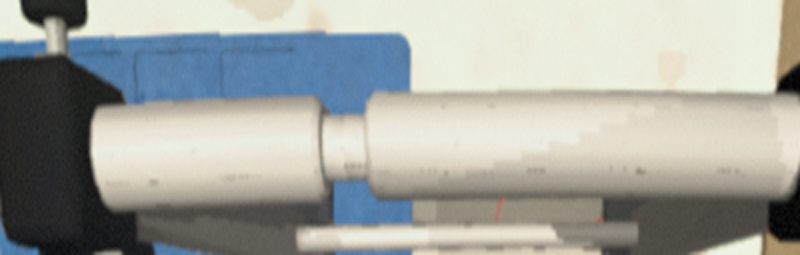

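Call:
carry_out(
  rows=[
    [0.01, 0, 0, 0, 0, 0],
    [0.035, 0, 0, 0, 0, 0],
    [0.06, 0, 0, 0, 0, 0],
    [0.078, 0, 0, 0, 0, 0],
    [0.09, 0, 0, 0, 0, 0],
    [0.1, 0, 0, 0, 0, 0],
    [0.11, 0, 0, 0, 0, 0],
    [0.1155, 0, 0, 0, 0, 0],
    [0.1155, 0, 0, 0, 0, 0],
  ],
)

```text
t: 8.4
tool_pos: [0.578, 0.1841, 0.305]
orientation: [3.141, 0.08, -0.001]
force: [0.6, 0.8, -0.7]
opening: 0.0099
gripper_force: 25.0
```

Call:
carry_out(
  rows=[
    [0, 0, 0.004, 0, 0, 0],
    [0, 0, 0.01, 0, 0, 0],
    [0, 0, 0.016, 0, 0, 0],
    [0, 0, 0.02, 0, 0, 0],
    [0, 0, 0.0215, 0, 0, 0],
    [0, 0, 0.0215, 0, 0, 0],
  ],
)

```text
t: 9.15
tool_pos: [0.5775, 0.184, 0.2844]
orientation: [3.141, 0.08, -0.0]
force: [-4.0, -0.9, 4.3]
opening: 0.0098
gripper_force: 25.0
```

Call:
carry_out(
  rows=[
    [-0.0015, 0, 0, 0, 0, 0],
    [-0.003, 0, 0, 0, 0, 0],
    [-0.003, 0, 0.001, 0, 0, 0],
    [-0.003, 0, 0.001, 0, 0, 0],
  ],
)

```text
t: 9.65
tool_pos: [0.5748, 0.1839, 0.2822]
orientation: [3.14, 0.08, -0.001]
force: [0.5, -0.3, -0.1]
opening: 0.0099
gripper_force: 25.0
```

Call:
carry_out(
  rows=[
    [0, 0, 0.0007, 0, 0, 0],
    [0, 0, 0.0015, 0, 0, 0],
    [0, 0, 0.0015, 0, 0, 0],
  ],
)

```text
t: 10.02
tool_pos: [0.575, 0.184, 0.2819]
orientation: [-3.14, -0.08, -0.001]
force: [-2.9, -0.2, 5.1]
opening: 0.01
gripper_force: 25.0
```

Call:
carry_out(
  rows=[
    [-0.0008, 0, 0, 0, 0, 0],
    [-0.0008, -0.003, 0, 0, 0, 0],
    [-0.0008, -0.008, 0, 0, 0, 0],
    [-0.0008, -0.013, 0, 0, 0, 0],
    [-0.0008, -0.018, 0, 0, 0, 0],
    [-0.0008, -0.022, 0, 0, 0, 0],
    [-0.0008, -0.026, 0, 0, 0, 0],
    [-0.0008, -0.029, 0, 0, 0, 0],
    [-0.0008, -0.029, 0, 0, 0, 0],
  ],
)

```text
t: 11.15
tool_pos: [0.5726, 0.2135, 0.2812]
orientation: [-3.14, -0.08, -0.0]
force: [-2.8, 0.2, 2.6]
opening: 0.01
gripper_force: 25.0
```

Call:
carry_out(
  rows=[
    [-0.0006, -0.001, 0.0005, 0, 0, 0],
    [-0.0006, -0.0025, 0.0008, 0, 0, 0],
    [-0.0006, -0.004, 0.0008, 0, 0, 0],
    [-0.0006, -0.0055, 0.0008, 0, 0, 0],
    [-0.0006, -0.007, 0.0008, 0, 0, 0],
    [-0.0006, -0.008, 0.001, 0, 0, 0],
  ],
)

```text
t: 11.9
tool_pos: [0.5719, 0.2208, 0.2803]
orientation: [-3.141, -0.079, -0.001]
force: [0.3, -0.6, 1.9]
opening: 0.0101
gripper_force: 25.0
```

Call:
carry_out(
  rows=[
    [0, -0.001, 0.0005, 0, 0, 0],
    [0, -0.002, 0.001, 0, 0, 0],
    [0, -0.003, 0.001, 0, 0, 0],
    [0, -0.003, 0.001, 0, 0, 0],
  ],
)

```text
t: 12.4
tool_pos: [0.5714, 0.224, 0.2789]
orientation: [-3.141, -0.08, 0.0]
force: [-0.2, 1.5, -0.6]
opening: 0.0095
gripper_force: 25.0
```

Call:
carry_out(
  rows=[
    [0, 0, 0.001, 0, 0, 0],
    [0, 0, 0.002, 0, 0, 0],
    [0, 0, 0.002, 0, 0, 0],
  ],
)

```text
t: 12.78
tool_pos: [0.5714, 0.2237, 0.277]
orientation: [3.141, 0.079, -0.0]
force: [-0.4, 0.8, -0.7]
opening: 0.0095
gripper_force: 25.0
```

Dropping into the groove freely; continue gently.

Call:
carry_out(
  rows=[
    [0, 0, 0.001, 0, 0, 0],
    [0, 0, 0.002, 0, 0, 0],
    [0, 0, 0.003, 0, 0, 0],
    [0, 0, 0.003, 0, 0, 0],
  ],
)

```text
t: 13.28
tool_pos: [0.5717, 0.2238, 0.2751]
orientation: [-3.14, -0.08, -0.002]
force: [-1.6, -0.7, 4.9]
opening: 0.0101
gripper_force: 25.0
```

Call:
carry_out(
  rows=[
    [-0.0003, 0, -0.0007, 0, 0, 0],
    [-0.0003, 0, -0.0007, 0, 0, 0],
    [-0.0003, 0, -0.0007, 0, 0, 0],
    [-0.0003, 0, -0.0007, 0, 0, 0],
  ],
  jaw=170,
)

```text
t: 13.78
tool_pos: [0.5711, 0.2238, 0.2746]
orientation: [3.141, 0.08, -0.001]
force: [-0.3, 0.2, 0.2]
opening: 0.0307
gripper_force: 0.0
```

Call:
carry_out(
  rows=[
    [0, 0, -0.01, 0, 0, 0],
    [0, 0, -0.03, 0, 0, 0],
    [0, 0, -0.06, 0, 0, 0],
    [-0.02, 0, -0.09, 0, 0, 0],
    [-0.05, 0, -0.1, 0, 0, 0],
    [-0.09, 0, -0.1, 0, 0, 0],
    [-0.13, -0.01, -0.08, 0, 0, 0],
    [-0.17, -0.04, -0.06, 0, 0, 0],
    [-0.19, -0.075, -0.05, 0, 0, 0],
    [-0.19, -0.1, -0.05, 0, 0, 0],
    [-0.19, -0.12, -0.05, 0, 0, 0],
    [-0.19, -0.12, -0.05, 0, 0, 0],
  ],
  jaw=0,
)

```text
t: 15.28
tool_pos: [0.3756, 0.335, 0.3257]
orientation: [-3.14, -0.082, -0.001]
force: [0.0, 0.3, -0.4]
opening: 0.0928
gripper_force: 0.0
```

```bash
python3 - <<'E'
from h import *
s=robot.read_state();print(s['t'],s['tool_pos'],s['orientation'],s['opening'],s['force'])
W=save('wrist','pics/w3.png');c=cam('wrist')
r={}
for t in ['tote','tote_bail','hook','parts_pot','flux_bottle']:
    for q in robot.outline_of('wrist',t)[:1]:
        m=q['pixels'];ys,xs=np.nonzero(m);print(t,q['conf'],q['pixel'],xs.min(),xs.max(),ys.min(),ys.max())
        if t=='tote':
            h=cv2.minAreaRect(np.c_[xs,ys].astype(np.float32));print(h)
D=save('side','pics/s3.png');S=save('scene','pics/c3.png')
out=np.zeros((600,800,3),np.uint8)
out[:480,:640]=W[:,:,::-1]
cv2.imwrite('pics/m3.png',np.hstack([cv2.resize(W[:,:,::-1],(440,330)),cv2.resize(D[150:315,290:470,::-1],(360,330),interpolation=2)]))
for n in['scene','side']:
  for q in robot.outline_of(n,'hook')[:2]: ys,xs=np.nonzero(q['pixels']);print(n,q['conf'],q['pixel'],xs.min(),xs.max(),ys.min(),ys.max(),proj(cam(n),[w((0,.029,z)) for z in (.3,.2635,.154)]))
E
```

```text
15.275 [0.3756 0.335  0.3257] [-3.14   -0.0817 -0.0012] 0.09282657688799535 [ 0.0217  0.2843 -0.4447]
tote 0.95 [259.5, 70.2] 222 294 13 128
((255.3773193359375, 72.82074737548828), (110.30052185058594, 63.735294342041016), 74.05460357666016)
tote_bail 0.87 [261.3, 70.0] 222 294 14 128
hook 0.85 [469.5, 6.5] 448 518 0 30
parts_pot 0.97 [364.1, 160.2] 349 381 142 174
flux_bottle 0.8 [175.6, 141.2] 151 197 125 152
side 0.85 [351.3, 223.2] 344 368 182 256 [[356.8692 184.1152]
 [356.0919 201.5273]
 [353.9099 250.0056]]
```

View pics/m3.png

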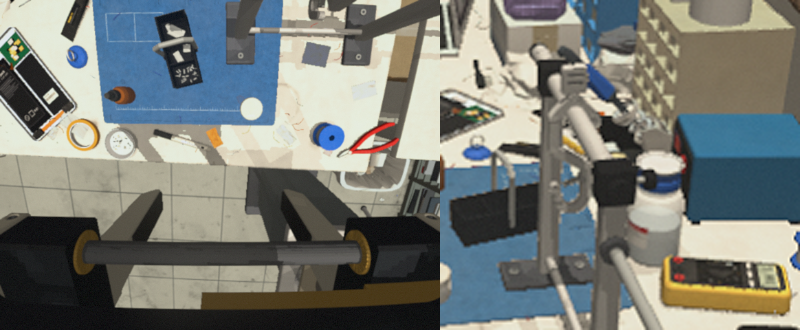

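```bash
cat >> h.py <<'E'
from scipy.optimize import minimize
def totepts(p):
    a=[(x,y,z) for x in(-.062,.062) for y in(-.027,.027) for z in(0,.04)]
    a+=[(x,y,.104) for x in(-.004,.004) for y in(-.022,.022)]+[(x,y,.085) for x in(-.004,.004) for y in(-.034,.034)]
    return np.array([w(q,p) for q in a])
def fittote(cams,p0):
    L=[]
    for n in cams:
        r=robot.outline_of(n,'tote')
        if not r or r[0]['conf']<.5: print('no',n);continue
        m=r[0]['pixels'].astype(np.uint8);pts=np.argwhere(m)[:,::-1].astype(np.int32)
        k=np.zeros((1920,2560),np.uint8);cv2.fillConvexPoly(k,cv2.convexHull(pts*4+2),1);L.append((cam(n),k,n))
    def iou(p,c,k):
        j=np.zeros_like(k);cv2.fillConvexPoly(j,cv2.convexHull(np.round(proj(c,totepts(p))*4).astype(np.int32)),1)
        return (j&k).sum()/(j|k).sum()
    f=lambda p:sum(1-iou(p,c,k) for c,k,_ in L)
    r=minimize(f,p0,method='Nelder-Mead',options=dict(initial_simplex=[p0]+[np.array(p0)+d for d in np.diag([.01,.01,.1])],xatol=3e-4,fatol=1e-4,maxiter=120))
    return r.x,[(n,round(iou(r.x,c,k),3)) for c,k,n in L]
E
python3 - <<'E'
from h import *
print(fittote(['wrist','scene','side'],[.524,.42,.36]))
print(fittote(['wrist','scene'],[.524,.42,.36]))
print(fittote(['wrist'],[.524,.42,.36]))
print(robot.read_state()['t'])
E
```

```text
(array([0.528 , 0.4186, 0.2848]), [('wrist', np.float64(0.974)), ('scene', np.float64(0.982)), ('side', np.float64(0.831))])
(array([0.5281, 0.4186, 0.28  ]), [('wrist', np.float64(0.978)), ('scene', np.float64(0.983))])
(array([0.5282, 0.4186, 0.3021]), [('wrist', np.float64(0.97))])
16.075
```

```bash
python3 - <<'E'
from h import *
D=cam('side');S=cam('scene')
A=lambda x,y:(180+x/2.2,140+y/2.2); B=lambda x,y:(230+x/2.5,150+y/2.5)
print('bottle base-mid',tri([ray(S,A(73,515)),ray(D,B(140,213))]),'tip',tri([ray(S,A(65,453)),ray(D,B(138,160))]))
T=np.array([.528,.4186,.285])
for lean in (25,30):
    rot=Rt(T[2],np.radians(lean));z=rot.apply([0,0,1])
    g=w((-.05,0,.028),T);tcp=g+z*.0188
    b=[g-z*.065+rot.apply([sx*.0375,sy*.094,0]) for sx in(-1,1) for sy in(-1,1)]
    print(lean,'tcp',tcp,'z',z);print(np.array(b))
    print('pre',delta(tcp-z*.1,rot)); 
print(robot.read_state()['q'])
E
```

```text
bottle base-mid (array([0.446 , 0.5301, 0.0298]), [np.float64(0.0013386394834780976), np.float64(0.0013386394834780226)]) tip (array([0.4457, 0.5291, 0.0945]), [np.float64(0.0015941964341686097), np.float64(0.001594196434168595)])
25 tcp [0.4876 0.4068 0.011 ] z [ 0.4056  0.1188 -0.9063]
[[0.3946 0.4775 0.0711]
 [0.4475 0.2971 0.0711]
 [0.4598 0.4966 0.1028]
 [0.5127 0.3162 0.1028]]
pre (array([ 0.0747, -0.0572,  0.2233]), array([  2.93,  24.88, -13.21]))
30 tcp [0.489  0.4072 0.0117] z [ 0.4798  0.1406 -0.866 ]
[[0.3912 0.4765 0.0655]
 [0.4441 0.2961 0.0655]
 [0.4536 0.4947 0.103 ]
 [0.5064 0.3143 0.103 ]]
pre (array([ 0.0686, -0.0558,  0.2265]), array([  3.52,  29.86, -13.12]))
[ 0.625  -0.1541  1.5791 -0.      1.7166  2.1452]
```

Call:
carry_out(
  rows=[
    [0.01, -0.008, 0.03, 0.5, 5, -2],
    [0.02, -0.018, 0.07, 1.2, 10, -4.4],
    [0.035, -0.028, 0.115, 1.9, 16, -7],
    [0.05, -0.04, 0.16, 2.6, 22, -9.7],
    [0.06, -0.05, 0.2, 3.3, 28, -12.3],
    [0.0686, -0.0558, 0.22, 3.52, 29.86, -13.12],
    [0.0686, -0.0558, 0.2265, 3.52, 29.86, -13.12],
    [0.0686, -0.0558, 0.2265, 3.52, 29.86, -13.12],
    [0.0686, -0.0558, 0.2265, 3.52, 29.86, -13.12],
  ],
)

```text
t: 17.2
tool_pos: [0.4422, 0.394, 0.1005]
orientation: [-2.933, -0.419, -0.789]
force: [-0.4, 0.6, 0.1]
opening: 0.0928
gripper_force: 0.0
```

```bash
python3 - <<'E'
from h import *
s=robot.read_state();print(s['t'],s['tool_pos'],s['orientation'],s['opening'],s['force'],s['q'])
W=save('wrist','pics/w4.png')
x,i=fittote(['wrist'] if 0 else ['wrist','scene'],[.528,.4186,.285]) if not save('scene','pics/c4.png') is None else 0
print(x,i)
T=x
rot=Rt(T[2],np.radians(30));z=rot.apply([0,0,1]);tcp=w((-.05,0,.028),T)+z*.0188
print(delta(tcp,rot))
E
```

```text
17.2 [0.4422 0.394  0.1005] [-2.9334 -0.4194 -0.789 ] 0.09275918631773124 [-0.3717  0.5596  0.1058] [ 0.7978 -0.1915  2.1241 -0.3589  0.7734  2.2874]
[0.5281 0.4202 0.2624] [('wrist', np.float64(0.979)), ('scene', np.float64(0.948))]
(array([-0.0009, -0.0021,  0.101 ]), array([-0.68, -0.07,  1.08]))
```

View pics/w4.png

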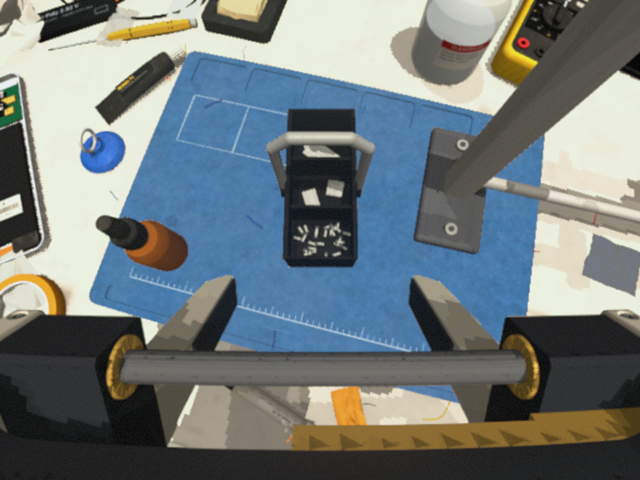

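Call:
carry_out(
  rows=[
    [0, -0.001, 0.02, 0, 0, 0],
    [0, -0.001, 0.05, 0, 0, 0],
    [0, -0.001, 0.075, 0, 0, 0],
    [0, -0.001, 0.092, 0, 0, 0],
    [0, -0.001, 0.1, 0, 0, 0],
    [0, -0.001, 0.1, 0, 0, 0],
    [0, -0.001, 0.1, 0, 0, 0],
  ],
)

```text
t: 18.27
tool_pos: [0.489, 0.4086, 0.0127]
orientation: [-2.934, -0.421, -0.788]
force: [0.4, -0.1, 1.4]
opening: 0.0932
gripper_force: 0.0
```

Call:
carry_out(
  rows=[
    [0, 0, 0, 0, 0, 0],
    [0, 0, 0, 0, 0, 0],
    [0, 0, 0, 0, 0, 0],
    [0, 0, 0, 0, 0, 0],
    [0, 0, 0, 0, 0, 0],
  ],
  jaw=255,
  force=40,
)

```text
t: 18.9
tool_pos: [0.4887, 0.4083, 0.0118]
orientation: [-2.935, -0.421, -0.787]
force: [-1.7, -0.3, 1.6]
opening: 0.0536
gripper_force: 40.0
```

```bash
python3 - <<'E'
from h import *
s=robot.read_state();print(s['t'],s['tool_pos'],s['orientation'],s['opening'],s['force'],s['gripper_force'])
W=save('wrist','pics/w5.png');c=cam('wrist')
for t in ['tote_bail','tote']:
  for q in robot.outline_of('wrist',t)[:2]: print(t,q['conf'],q['pixel'],onz(c,q['pixel'],.1))
print('finger pred tote origin', (R.from_rotvec(s['orientation']).as_euler('zyx')))
r=R.from_rotvec(s['orientation']);xa=r.apply([1,0,0]);print('tool x',xa,np.arctan2(xa[1],xa[0]),'g',s['tool_pos']-r.apply([0,0,.0188]))
E
```

```text
18.9 [0.4887 0.4083 0.0118] [-2.9352 -0.4211 -0.7865] 0.053641773852261675 [-1.7163 -0.2757  1.5516] 39.97732521034777
tote_bail 0.56 [321.5, 202.4] [0.5075 0.4146 0.1   ]
tote 0.74 [322.1, 200.9] [0.508  0.4145 0.1   ]
finger pred tote origin [-0.3263  0.5005 -2.9804]
tool x [0.8311 0.2434 0.5001] 0.2849142645225479 g [0.4797 0.4057 0.0281]
```

```bash
cat >> h.py <<'E'
LEAN=np.radians(30)
def tcpbail(b,yaw,e=0,lean=LEAN):
    "TCP pose that puts the bail centre at b"
    rot=Rt(yaw,lean);z=rot.apply([0,0,1])
    return np.array(b)+R.from_euler('z',yaw).apply([-.05-e,0,-.072])+z*.0188,rot
E
python3 - <<'E'
from h import *
for b,y in [((.515,.417,.15),.285),((.47,.40,.2),.22),((.465,.33,.21),.14),((.465,.2177,.21),.0575)]:
    print(*delta(*tcpbail(b,y)))
E
```

```text
[ 0.0138 -0.001  -0.0497] [-0.01  0.   -0.  ]
[-0.0027  0.0001 -0.117 ] [-1.87  0.    3.22]
[-0.0186  0.0626 -0.1377] [-4.17  0.    7.19]
[-0.0454  0.1671 -0.1532] [-6.53  0.   11.29]
```

Call:
carry_out(
  rows=[
    [0, 0, 0, 0, 0, 0],
    [0.003, 0, -0.005, 0, 0, 0],
    [0.007, 0, -0.015, 0, 0, 0],
    [0.012, -0.0005, -0.032, 0, 0, 0],
    [0.0138, -0.001, -0.0497, 0, 0, 0],
    [0.01, -0.001, -0.068, -0.4, 0, 0.7],
    [0.006, -0.0005, -0.088, -1, 0, 1.7],
    [0, 0.001, -0.106, -1.5, 0, 2.6],
    [-0.005, 0.008, -0.12, -2.1, 0, 3.6],
    [-0.01, 0.025, -0.129, -2.9, 0, 5],
    [-0.0145, 0.043, -0.134, -3.5, 0, 6.1],
    [-0.0186, 0.0626, -0.1377, -4.17, 0, 7.19],
  ],
  force=55,
)

```text
t: 20.55
tool_pos: [0.4245, 0.3238, 0.1224]
orientation: [-2.992, -0.209, -0.802]
force: [-0.2, -0.6, -2.6]
opening: 0.0539
gripper_force: 55.0
```

```bash
python3 - <<'E'
from h import *
s=robot.read_state();print(s['t'],s['tool_pos'],s['orientation'],s['opening'],s['force'],s['q'])
print(*delta(*tcpbail((.465,.33,.21),.14)))
print(*delta(*tcpbail((.465,.2177,.21),.0575),*(lambda a:(a[0],a[1].as_rotvec()))(tcpbail((.465,.33,.21),.14))))
E
```

```text
20.55 [0.4245 0.3238 0.1224] [-2.9924 -0.2093 -0.8022] 0.05394441316103322 [-0.1756 -0.6453 -2.6165] [ 0.7619 -0.3832  2.2322 -0.384   0.8908  2.3755]
[-0.     -0.0005  0.0008] [-0.01 -0.02 -0.02]
[-0.0135  0.1079 -0.0078] [-2.36  0.    4.09]
```

Call:
carry_out(
  rows=[
    [-0.0025, 0.018, -0.001, -0.4, 0, 0.7],
    [-0.005, 0.038, -0.003, -0.8, 0, 1.4],
    [-0.0075, 0.06, -0.0045, -1.3, 0, 2.3],
    [-0.01, 0.08, -0.006, -1.75, 0, 3],
    [-0.012, 0.096, -0.007, -2.1, 0, 3.6],
    [-0.013, 0.105, -0.0075, -2.3, 0, 4],
    [-0.0135, 0.1079, -0.0078, -2.36, 0, 4.09],
    [-0.0135, 0.1079, -0.0078, -2.36, 0, 4.09],
    [-0.0135, 0.1079, -0.0078, -2.36, 0, 4.09],
  ],
)

```text
t: 21.68
tool_pos: [0.4244, 0.2156, 0.1218]
orientation: [-3.019, -0.088, -0.809]
force: [0.8, 1.0, -3.2]
opening: 0.0539
gripper_force: 55.0
```

```bash
python3 - <<'E'
from h import *
s=robot.read_state();print(s['t'],s['tool_pos'],s['orientation'],s['opening'],s['force'],s['q'])
W=save('wrist','pics/w6.png');c=cam('wrist')
b=R.from_rotvec(s['orientation']).apply(np.zeros(3))
P=lambda X:np.round(proj(c,X),1)
yaw=.0575;bc=np.array([.465,.2177,.21]);ax=np.array([-np.sin(yaw),np.cos(yaw),0])
print('bail pred',P([bc-ax*.018,bc,bc+ax*.018]))
hk=np.array([.5715,.2238,.2635]);X=np.array([np.cos(yaw),np.sin(yaw),0])
for n,d in dict(apex=(0,0),fronttip=(-.023,-.086),curl=(0,-.109),leg=(-.02,-.045)).items(): print(n,P(hk+X*d[0]+[0,0,d[1]]))
D=save('side','pics/s6.png');d=cam('side')
cv2.imwrite('pics/m6.png',np.hstack([cv2.resize(W[0:330,160:480,::-1],(480,495),interpolation=2),cv2.resize(D[150:315,270:370,::-1],(300,495),interpolation=2)]))
print('side bail',proj(d,[bc-ax*.018,bc+ax*.018]),'hook',[proj(d,hk+X*a+[0,0,b])[0] for a,b in((0,0),(-.023,-.086),(0,-.109),(0,.041))])
E
```

```text
21.675 [0.4244 0.2156 0.1218] [-3.0189 -0.0877 -0.809 ] 0.05393361283512021 [ 0.8384  0.9647 -3.2296] [ 0.5498 -0.6535  2.4095 -0.2976  0.9364  2.1848]
bail pred [[382.1 139.1]
 [324.8 138.9]
 [267.5 139. ]]
apex [[ 325.3 -272.9]]
fronttip [[324.   16.3]]
curl [[323.8  18.7]]
leg [[324.6 -81.8]]
side bail [[302.1256 234.3788]
 [299.592  225.9401]] hook [array([354.6414, 201.5852]), array([341.9392, 241.0373]), array([352.5468, 249.865 ]), array([355.4851, 181.9751])]
```

View pics/m6.png

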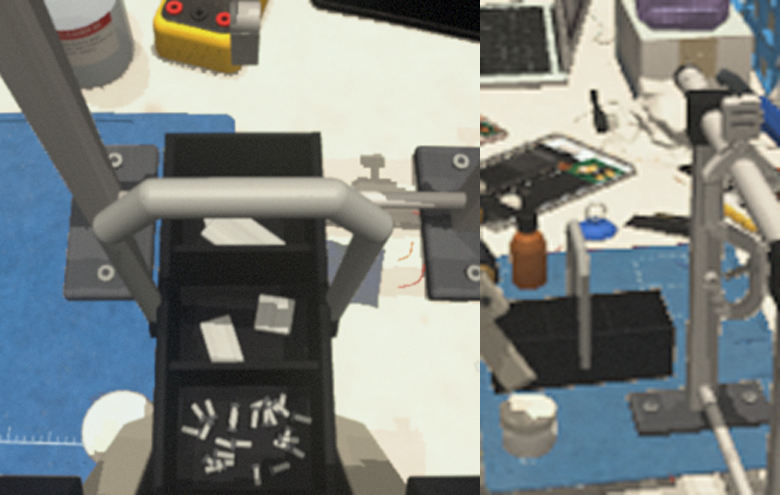

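```bash
python3 - <<'E'
import cv2
a=cv2.imread('pics/w5.png',0);b=cv2.imread('pics/w6.png',0)
for n,(x0,x1,y0,y1) in dict(bail=(250,395,115,165),near=(285,380,255,325),mid=(270,375,185,245)).items():
    r=cv2.matchTemplate(a[y0-20:y1+20,x0-20:x1+20],b[y0:y1,x0:x1],cv2.TM_CCOEFF_NORMED);_,v,_,l=cv2.minMaxLoc(r);print(n,v,'w6-w5 shift',20-l[0],20-l[1])
E
```

```text
bail 0.9171375632286072 w6-w5 shift 0 0
near 0.9785085916519165 w6-w5 shift 0 0
mid 0.9543565511703491 w6-w5 shift 0 0
```

```bash
python3 - <<'E'
from h import *
yaw=.0575;hk=np.array([.572,.2238-.0013,0]);X=np.array([np.cos(yaw),np.sin(yaw),0])
for a,z in ((-.06,.1885),(-.035,.1885),(-.005,.1885),(-.005,.178),(-.005,.1545)):
    print(a,z,*delta(*tcpbail(hk+X*a+[0,0,z],yaw,e=.002)))
E
```

```text
-0.06 0.1885 [0.0284 0.0016 0.0412] [-0.01  0.01  0.04]
-0.035 0.1885 [0.0501 0.0016 0.0537] [-0.01  0.01  0.04]
-0.005 0.1885 [0.076  0.0016 0.0686] [-0.01  0.01  0.04]
-0.005 0.178 [0.0708 0.0016 0.0777] [-0.01  0.01  0.04]
-0.005 0.1545 [0.059  0.0016 0.0981] [-0.01  0.01  0.04]
```

Call:
carry_out(
  rows=[
    [0.004, 0.0005, 0.006, 0, 0, 0],
    [0.012, 0.001, 0.018, 0, 0, 0],
    [0.022, 0.0016, 0.032, 0, 0, 0],
    [0.0284, 0.0016, 0.0412, 0, 0, 0],
    [0.037, 0.0016, 0.0462, 0, 0, 0],
    [0.044, 0.0016, 0.0502, 0, 0, 0],
    [0.0501, 0.0016, 0.0537, 0, 0, 0],
    [0.0501, 0.0016, 0.0537, 0, 0, 0],
  ],
)

```text
t: 22.78
tool_pos: [0.4952, 0.2177, 0.1006]
orientation: [-3.019, -0.087, -0.81]
force: [-0.3, -0.1, -2.8]
opening: 0.0537
gripper_force: 55.0
```

```bash
python3 - <<'E'
from h import *
s=robot.read_state();print(s['t'],s['tool_pos'],s['orientation'],s['opening'],s['force'])
W=save('wrist','pics/w7.png');D=save('side','pics/s7.png')
cv2.imwrite('pics/m7.png',np.hstack([cv2.resize(W[0:330,160:480,::-1],(400,412),interpolation=2),cv2.resize(D[170:290,300:400,::-1],(344,412),interpolation=2)]))
E
```

```text
22.775 [0.4952 0.2177 0.1006] [-3.019  -0.0866 -0.8095] 0.053692116078678784 [-0.3429 -0.1435 -2.8313]
```

View pics/m7.png

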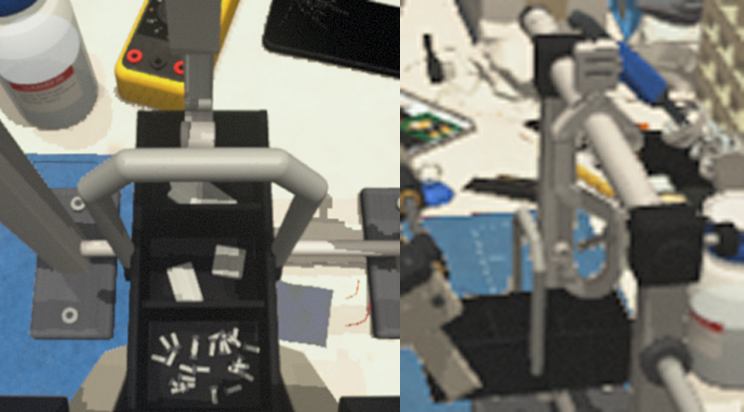

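Call:
carry_out(
  rows=[
    [0.005, 0, 0.0029, 0, 0, 0],
    [0.01, 0, 0.0058, 0, 0, 0],
    [0.0155, 0, 0.0089, 0, 0, 0],
    [0.02, 0, 0.0115, 0, 0, 0],
    [0.024, 0, 0.0138, 0, 0, 0],
    [0.0259, 0, 0.0149, 0, 0, 0],
    [0.0259, 0, 0.0149, 0, 0, 0],
  ],
)

```text
t: 23.75
tool_pos: [0.5246, 0.2193, 0.1002]
orientation: [-3.019, -0.087, -0.809]
force: [-0.6, -0.9, -2.2]
opening: 0.0537
gripper_force: 55.0
```

Call:
carry_out(
  rows=[
    [-0.001, 0, 0.0017, 0, 0, 0],
    [-0.0025, 0, 0.0043, 0, 0, 0],
    [-0.004, 0, 0.0069, 0, 0, 0],
    [-0.005, 0, 0.0087, 0, 0, 0],
    [-0.005, 0, 0.0087, 0, 0, 0],
  ],
)

```text
t: 24.38
tool_pos: [0.5243, 0.2193, 0.0899]
orientation: [-3.02, -0.087, -0.808]
force: [-0.0, 0.0, -3.4]
opening: 0.0536
gripper_force: 55.0
```

Call:
carry_out(
  rows=[
    [-0.001, 0, 0.0017, 0, 0, 0],
    [-0.002, 0, 0.0035, 0, 0, 0],
    [-0.002, 0, 0.0035, 0, 0, 0],
  ],
)

```text
t: 24.75
tool_pos: [0.5248, 0.2195, 0.0866]
orientation: [-3.019, -0.087, -0.81]
force: [1.4, 0.0, -0.7]
opening: 0.0535
gripper_force: 55.0
```

Call:
carry_out(
  rows=[
    [0.0017, 0, 0.001, 0, 0, 0],
    [0.0026, 0, 0.0015, 0, 0, 0],
    [0.0026, 0, 0.0015, 0, 0, 0],
  ],
)

```text
t: 25.12
tool_pos: [0.5277, 0.2196, 0.0864]
orientation: [-3.019, -0.087, -0.809]
force: [0.2, 0.6, -0.7]
opening: 0.0536
gripper_force: 55.0
```

```bash
python3 - <<'E'
from h import *
s=robot.read_state();print(s['t'],s['tool_pos'],s['orientation'],s['opening'],s['force'],s['wrist_torque'])
D=save('side','pics/s8.png');S=save('scene','pics/c8.png')
for n in ['scene','side']:
  for q in robot.outline_of(n,'hook')[:1]: ys,xs=np.nonzero(q['pixels']);print(n,q['conf'],q['pixel'],xs.min(),xs.max(),ys.min(),ys.max())
cv2.imwrite('pics/m8.png',np.hstack([cv2.resize(S[140:270,260:360,::-1],(400,520),interpolation=2),cv2.resize(D[170:270,320:395,::-1],(390,520),interpolation=2)]))
E
```

```text
25.125 [0.5277 0.2196 0.0864] [-3.019  -0.0869 -0.8093] 0.05361393156001688 [ 0.2029  0.5929 -0.709 ] [0.0375 0.3594 0.0261]
scene 0.86 [296.4, 196.2] 288 307 161 227
side 0.62 [345.8, 216.9] 343 370 182 256
```

View pics/m8.png

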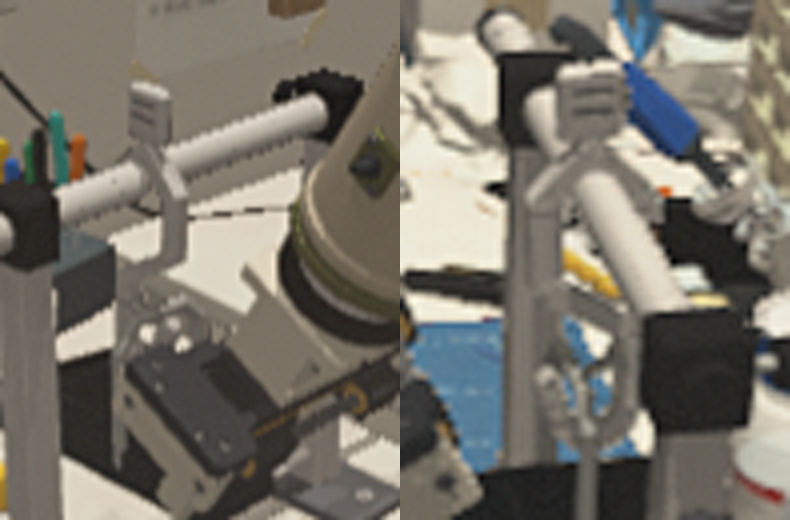

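I have now viewed 11 pictures, one over the limit, so the rest goes by numbers only. The side view shows the bail inside the mouth of the curl. I'm pressing down gently.

Call:
carry_out(
  rows=[
    [-0.001, 0, 0.0017, 0, 0, 0],
    [-0.002, 0, 0.0035, 0, 0, 0],
    [-0.002, 0, 0.0035, 0, 0, 0],
  ],
)

```text
t: 25.7
tool_pos: [0.5274, 0.2195, 0.0819]
orientation: [-3.02, -0.087, -0.808]
force: [-0.0, -0.5, -0.9]
opening: 0.054
gripper_force: 55.0
```

Call:
carry_out(
  rows=[
    [-0.001, 0, 0.0017, 0, 0, 0],
    [-0.0025, 0, 0.0043, 0, 0, 0],
    [-0.0025, 0, 0.0043, 0, 0, 0],
  ],
)

```text
t: 26.08
tool_pos: [0.5276, 0.2196, 0.0772]
orientation: [-3.019, -0.087, -0.809]
force: [1.4, 1.0, 2.4]
opening: 0.0537
gripper_force: 55.0
```

Call:
carry_out(
  rows=[
    [-0.0005, 0, 0.0015, 0, 0, 0],
    [-0.0012, 0, 0.003, 0, 0, 0],
    [-0.0012, 0, 0.003, 0, 0, 0],
  ],
)

```text
t: 26.45
tool_pos: [0.5281, 0.2196, 0.0741]
orientation: [-3.019, -0.087, -0.809]
force: [0.3, -0.1, 2.8]
opening: 0.0538
gripper_force: 55.0
```

Call:
carry_out(
  rows=[
    [-0.0007, 0, 0.0013, 0, 0, 0],
    [-0.0015, 0, 0.0026, 0, 0, 0],
    [-0.0015, 0, 0.0026, 0, 0, 0],
  ],
)

```text
t: 26.82
tool_pos: [0.5278, 0.2195, 0.0707]
orientation: [-3.019, -0.087, -0.808]
force: [0.2, 0.1, 2.1]
opening: 0.0537
gripper_force: 55.0
```

Call:
carry_out(
  rows=[
    [-0.0007, 0, 0.0013, 0, 0, 0],
    [-0.0015, 0, 0.0026, 0, 0, 0],
    [-0.0015, 0, 0.0026, 0, 0, 0],
  ],
)

```text
t: 27.2
tool_pos: [0.5267, 0.219, 0.0663]
orientation: [-3.021, -0.087, -0.805]
force: [-0.3, 1.0, -2.5]
opening: 0.0537
gripper_force: 55.0
```

Call:
carry_out(
  rows=[
    [-0.0005, 0, 0.0009, 0, 0, 0],
    [-0.001, 0, 0.0017, 0, 0, 0],
    [-0.001, 0, 0.0017, 0, 0, 0],
  ],
)

```text
t: 27.58
tool_pos: [0.5278, 0.2195, 0.0659]
orientation: [-3.019, -0.087, -0.809]
force: [0.5, 0.5, -1.9]
opening: 0.0538
gripper_force: 55.0
```

Call:
carry_out(
  rows=[
    [-0.0005, 0, 0.0009, 0, 0, 0],
    [-0.001, 0, 0.0017, 0, 0, 0],
    [-0.001, 0, 0.0017, 0, 0, 0],
  ],
)

```text
t: 27.95
tool_pos: [0.528, 0.2196, 0.0641]
orientation: [-3.019, -0.087, -0.809]
force: [0.2, -0.5, -2.2]
opening: 0.0539
gripper_force: 55.0
```

Call:
carry_out(
  rows=[
    [-0.001, 0, 0.0017, 0, 0, 0],
    [-0.001, 0, 0.0017, 0, 0, 0],
    [-0.001, 0, 0.0017, 0, 0, 0],
  ],
)

```text
t: 28.32
tool_pos: [0.529, 0.2201, 0.0634]
orientation: [-3.017, -0.087, -0.812]
force: [0.9, 0.1, 4.1]
opening: 0.0539
gripper_force: 55.0
```

Call:
carry_out(
  rows=[
    [0.0004, 0, -0.0007, 0, 0, 0],
    [0.0004, 0, -0.0007, 0, 0, 0],
    [0.0004, 0, -0.0007, 0, 0, 0],
  ],
)

```text
t: 28.7
tool_pos: [0.5284, 0.2198, 0.0635]
orientation: [-3.018, -0.087, -0.811]
force: [0.9, 0.1, 6.2]
opening: 0.0536
gripper_force: 55.0
```

```bash
python3 - <<'E'
from h import *
s=robot.read_state();print(s['t'],s['tool_pos'],s['force'])
save('side','pics/s9.png');save('scene','pics/c9.png')
for n in ['scene','side']:
  for t in ['hook','keeper','tote_bail']:
    for q in robot.outline_of(n,t)[:1]: ys,xs=np.nonzero(q['pixels']);print(n,t,round(q['conf'],2),q['pixel'],xs.min(),xs.max(),ys.min(),ys.max())
E
```

```text
28.7 [0.5284 0.2198 0.0635] [0.9039 0.0548 6.153 ]
scene hook 0.58 [298.4, 199.5] 290 307 160 234
scene keeper 0.61 [288.4, 255.3] 275 327 225 281
scene tote_bail 0.69 [286.7, 258.0] 275 327 226 281
side hook 0.71 [346.7, 216.1] 343 369 183 256
side tote_bail 0.79 [351.5, 281.0] 325 365 247 299
```

Call:
carry_out(
  rows=[
    [0.0004, 0, -0.0007, 0, 0, 0],
    [0.0008, 0, -0.0013, 0, 0, 0],
    [0.0008, 0, -0.0013, 0, 0, 0],
  ],
)

```text
t: 29.48
tool_pos: [0.5275, 0.2194, 0.0639]
orientation: [-3.02, -0.087, -0.807]
force: [0.2, -0.3, 1.5]
opening: 0.0538
gripper_force: 55.0
```

Call:
carry_out(
  rows=[
    [0.0003, 0, -0.0004, 0, 0, 0],
    [0.0003, 0, -0.0004, 0, 0, 0],
    [0.0003, 0, -0.0004, 0, 0, 0],
  ],
  force=8,
)

```text
t: 29.85
tool_pos: [0.5275, 0.2193, 0.0642]
orientation: [-3.02, -0.087, -0.807]
force: [-0.1, 0.1, -1.5]
opening: 0.0541
gripper_force: 8.0
```

Call:
carry_out(
  rows=[
    [0, 0, 0, 0, 0, 0],
    [0, 0, 0, 0, 0, 0],
    [0, 0, 0, 0, 0, 0],
    [0, 0, 0, 0, 0, 0],
  ],
  jaw=60,
)

```text
t: 30.35
tool_pos: [0.5281, 0.2196, 0.065]
orientation: [-3.019, -0.087, -0.809]
force: [0.4, 0.5, 0.0]
opening: 0.071
gripper_force: 0.0
```

```bash
python3 - <<'E'
from h import *
s=robot.read_state();print(s['t'],s['tool_pos'],s['force'])
save('side','pics/s10.png');save('scene','pics/c10.png')
T0=[.5755,.2240,.0575]
import h
def pts(p): return np.array([w(q,p[:3])+[0,0,p[3]] for q in []])
for n in ['scene','side']:
  for t in ['hook','tote']:
    for q in robot.outline_of(n,t)[:1]: ys,xs=np.nonzero(q['pixels']);print(n,t,round(q['conf'],2),q['pixel'],xs.min(),xs.max(),ys.min(),ys.max())
E
```

```text
30.35 [0.5281 0.2196 0.065 ] [0.4109 0.4841 0.0438]
scene hook 0.59 [299.1, 198.4] 290 306 161 234
scene tote 0.74 [286.4, 255.8] 275 328 226 281
side hook 0.48 [269.8, 341.2] 254 280 328 358
side tote 0.91 [351.5, 283.0] 324 368 245 298
```

Call:
carry_out(
  rows=[
    [0, 0, -0.008, 0, 0, 0],
    [0, 0, -0.02, 0, 0, 0],
    [0, 0, -0.035, 0, 0, 0],
    [-0.005, 0, -0.053, 0, 0, 0],
    [-0.015, 0, -0.075, 0, 0, 0],
    [-0.025, 0, -0.095, 0, 0, 0],
    [-0.035, 0, -0.11, 0, 0, 0],
    [-0.04, 0, -0.12, 0, 0, 0],
    [-0.04, 0, -0.12, 0, 0, 0],
    [-0.04, 0, -0.12, 0, 0, 0],
    [-0.04, 0, -0.12, 0, 0, 0],
    [-0.04, 0, -0.12, 0, 0, 0],
  ],
)

```text
t: 32.15
tool_pos: [0.4335, 0.214, 0.1484]
orientation: [-3.02, -0.087, -0.808]
force: [0.2, 0.3, -0.1]
opening: 0.071
gripper_force: 0.0
```

```bash
cat > f.py <<'E'
from h import *
import sys
tag=sys.argv[1]
s=robot.read_state();print(s['t'],s['tool_pos'],s['force'])
def pose(q,p):  # p: x,y,z of bail, yaw, pitch, roll ; q in tote frame
    return R.from_euler('zyx',p[3:]).apply(np.array(q)-[0,0,.1])+p[:3]
body=[(x,y,z) for x in(-.062,.062) for y in(-.027,.027) for z in(0,.04)]
bail=[(x,y,.104) for x in(-.004,.004) for y in(-.022,.022)]+[(x,y,.085) for x in(-.004,.004) for y in(-.034,.034)]
L=[]
for n in ['scene','side','wrist']:
    im=save(n,f'pics/{n}_{tag}.png')
    for t in ['hook','keeper']:
        for q in robot.outline_of(n,t)[:1]: ys,xs=np.nonzero(q['pixels']);print(n,t,round(q['conf'],2),np.round(q['pixel'],1),xs.min(),xs.max(),ys.min(),ys.max())
    r=robot.outline_of(n,'tote')
    if r:
        ys,xs=np.nonzero(r[0]['pixels']);print(n,'tote',r[0]['conf'],xs.min(),xs.max(),ys.min(),ys.max(),len(xs))
        k=np.zeros((1920,2560),np.uint8);cv2.fillConvexPoly(k,cv2.convexHull((np.c_[xs,ys]*4+2).astype(np.int32)),1);L.append((cam(n),k,n))
def iou(p,c,k):
    j=np.zeros_like(k);cv2.fillConvexPoly(j,cv2.convexHull(np.round(proj(c,pose(body+bail,p))*4).astype(np.int32)),1);return (j&k).sum()/(j|k).sum()
p0=np.array([.5715,.2225,.1545,.0575,0,0])
f=lambda p:sum(1-iou(p,c,k) for c,k,_ in L)
r=minimize(f,p0,method='Nelder-Mead',options=dict(initial_simplex=[p0]+[p0+d for d in np.diag([.006,.006,.006,.08,.08,.08])],maxiter=300,fatol=1e-4,xatol=1e-4))
print(r.x,np.degrees(r.x[3:]),[(n,round(iou(r.x,c,k),3)) for c,k,n in L])
E
python3 f.py a
```

```text
32.15 [0.4335 0.214  0.1484] [ 0.1786  0.3167 -0.1062]
scene hook 0.76 [298.7 194.8] 289 306 160 234
scene keeper 0.51 [297.8 255.3] 276 327 226 280
scene tote 0.81 275 328 225 281 1701
side hook 0.71 [345.9 220.3] 343 369 182 256
side tote 0.95 321 368 245 299 1567
wrist hook 0.73 [316.9  38.8] 307 331 0 90
wrist keeper 0.57 [317.9  37.6] 312 326 19 53
wrist tote 0.78 270 373 58 211 11751
[ 0.5729  0.2231  0.1514  0.0449  0.0295 -0.0173] [ 2.5738  1.6927 -0.989 ] [('scene', np.float64(0.93)), ('side', np.float64(0.726)), ('wrist', np.float64(0.984))]
```

```bash
python3 - <<'E'
from h import *
c=cam('wrist');yaw=.0575;hk=np.array([.572,.2238,.1545]);X=np.array([np.cos(yaw),np.sin(yaw),0])
for n,a,b in (('hinge',.009,.026),('shut tip',-.010,.026),('folded tip 1.25',.003,.008),('rod',0,0),('front tip',-.02,.023)): print(n,proj(c,hk+X*a+[0,0,b]))
robot.read_camera('wrist')
for q in robot.outline_of('wrist','keeper'):
  ys,xs=np.nonzero(q['pixels']);print(q['conf'],xs.min(),xs.max(),[(y,xs[ys==y].min(),xs[ys==y].max()) for y in np.unique(ys)[::4]])
im=cv2.imread('pics/wrist_a.png',0);print(im[10:95:3,300:336:3])
E
```

```text
hinge [[320.2015  19.8663]]
shut tip [[320.1477  47.1945]]
folded tip 1.25 [[320.3515  52.2957]]
rod [[320.4113  65.7327]]
front tip [[320.1511  66.2756]]
0.92 312 326 [(np.int64(19), np.int64(315), np.int64(324)), (np.int64(23), np.int64(312), np.int64(326)), (np.int64(27), np.int64(312), np.int64(326)), (np.int64(31), np.int64(312), np.int64(326)), (np.int64(35), np.int64(313), np.int64(325)), (np.int64(39), np.int64(313), np.int64(325)), (np.int64(43), np.int64(312), np.int64(326)), (np.int64(47), np.int64(312), np.int64(326)), (np.int64(51), np.int64(312), np.int64(326))]
[[ 46  36  62  88  90  90  89  88  90  90 119 189]
 [ 40  46  45  76  77  77  80  80  83  81 101 170]
 [ 42  36  39  90  92  84  85  86  85  83 103 135]
 [ 65  39  41  76  79  93  87  87  84  74  97 118]
 [ 49  39  38  60  83  99  87  91  85  79 114 113]
 [ 70  68  65  52  86  95  86  93  89  92 127 112]
 [ 66  76  71  79  88  99  91  92  89  93 114 109]
 [ 66  71  70  74  87  99  90  92  88  88 112 127]
 [ 65  65  68  79  87  99  91  89  87  89 109 186]
 [ 67  76 113 112  93 102  90  92  93  88 115 209]
 [ 64  
[... 262 characters left out ...]
184 140 114  99 100 100 157 237 236]
 [ 75  78  83  85 111 117 141 141 134 131 105 106]
 [125 129 128 124 120 125 189 187 191 180  84  85]
 [133 133 132 124 124 153 210 212 216 202 160 161]
 [102 106 104  97 119 155 186 188 186 189 131 129]
 [ 76  80  79  79 106 152 158 164 168 163  93  92]
 [ 38  46  44  42  90 112 118 117 126 121  41  47]
 [ 35  39  34  33  84  87  82  83  92 109  35  36]
 [ 37  30  34  32  72  77  71  76  76  73  33  38]
 [ 34  38  35  29  73  73  76  76  74  69  36  39]
 [ 33  36  33  32  71  77  73  76  75  64  34  31]
 [ 36  40  38  37  69  76  76  75  75  69  40  40]
 [ 44 165 185 193 109 105  49  55  52  61  40  40]
 [ 39 165 197 199 201 210 183  53  42  42  42  47]]
```

Call:
carry_out(
  rows=[
    [-0.005, 0, -0.008, 0, 0, 0],
    [-0.01, 0, -0.016, 0, 0, 0],
    [-0.01, 0, -0.016, 0, 0, 0],
    [-0.01, 0, -0.016, 0, 0, 0],
    [-0.01, 0, -0.016, 0, 0, 0],
    [-0.01, 0, -0.016, 0, 0, 0],
    [-0.01, 0, -0.016, 0, 0, 0],
    [-0.01, 0, -0.016, 0, 0, 0],
    [-0.01, 0, -0.016, 0, 0, 0],
    [-0.01, 0, -0.016, 0, 0, 0],
  ],
)

```text
t: 34.1
tool_pos: [0.4169, 0.2132, 0.1577]
orientation: [-3.019, -0.087, -0.809]
force: [1.2, -0.2, 1.0]
opening: 0.071
gripper_force: 0.0
```

```bash
python3 f.py b; python3 - <<'E'
import cv2,numpy as np
a=cv2.imread('pics/side_a.png',0).astype(int);b=cv2.imread('pics/side_b.png',0).astype(int)
print(np.abs(a-b)[180:300,320:372].mean(), np.abs(a-b)[300:360,250:290].mean())
E
```

```text
34.1 [0.4169 0.2132 0.1577] [ 1.1803 -0.2102  0.9875]
scene keeper 0.18 [271.  218.3] 228 384 157 317
scene tote 0.64 275 328 226 281 1653
side hook 0.61 [351.  221.9] 344 369 182 256
side tote 0.64 322 366 245 299 1409
wrist hook 0.92 [318.8  34.4] 308 330 0 78
wrist keeper 0.65 [318.9  23.8] 312 327 9 41
wrist tote 0.63 273 370 48 197 10898
[ 0.5738  0.2233  0.1502  0.0335  0.0453 -0.034 ] [ 1.9222  2.5982 -1.9456] [('scene', np.float64(0.931)), ('side', np.float64(0.698)), ('wrist', np.float64(0.979))]
1.2403846153846154 13.390416666666667
```

```bash
python3 -c "
from plant import robot
print(robot.close_job())"
```

```text
the job is handed in; nothing more can be done
None
```

The hook is seated in the rail's groove and the tote hangs from it still and within about 3° of level; the wrist forces and the last network outline indicate the keeper is shut. I handed the job in at about 34 s and don't know the verdict; I viewed 11 pictures, one over the limit of 10.

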